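Bring the mug round on the photo turntable with its stick

TASK

The printed mug stands on the shop's photo turntable; press the turntable's spring-loaded stick down and hold it over to the left or right, so that the disc turns, until the mug's handle points at the brass pointer on the turntable's rim, then let the stick spring back: bear down on the stick firmly, so that its roller grips and the light unit stays where it stands, but do not force it. Turn the mug only by the stick, without touching the mug or the disc, and do not knock the other goods about.

Things in the scene. Friction and masses are not known exactly. Their poses are not given: they have to be found in the camera images.
- turntable: Light loose photo turntable, 0.8 kg with disc and mug: round black base 186 mm in diameter with a panel box (116 mm wide, 84 mm high) on the robot's side reaching to 167 mm from the disc's axis. Origin: under the disc's axis, on the table; x points away from the robot (within 0.4 rad), y left. The stick stands at 131 mm along -x, the brass pointer is on the left rim, along +y.
- stick_grip (a point): Middle of the stick's upright black grip, a cylinder 24 mm in diameter from 108 to 148 mm above the table (this point 128 mm). The stick tilts about a point 65 mm below it, 0.35 rad either way, spring-centred left-right and fore-and-aft (0.9 N m per rad each, 5 N here at full tilt). Axes at rest as the turntable's. Fore-and-aft tilt does nothing.
- stick_side (a joint): Sideways tilt of the stick, rad, -0.35 to 0.35, positive when its top leans to the turntable's left (+y); springs back to 0.
- press (a joint): How far the stick is pressed down, m, 0 to 0.006; springs back to 0 (2.4 N to start, 1.2 N per mm more). Two motor rollers ride on the stick, one each side: only pressed and tilted does one bite on the disc. How deep varies with wear: at 0.3 rad tilt somewhere from 2 to 4 mm, then the force rises steeply. 11 to 16 N down in all gives grip; less may slip.
- disc: Loose white disc that carries the mug, 176 mm in diameter, 9 mm thick, top 46 mm above the table; origin: centre of its underside. Driven by the stick it turns slowly, 0.2 to 0.5 rad/s: stick left, clockwise seen from above (the side at the stick moves left); stick right, counter-clockwise. It stops at once when the stick is let go.
- pointer (a point): Top of the upright brass pointer blade (18 mm wide), 108 mm from the disc's axis and 63 mm above the table, just outside the disc's edge.
- mug: Printed mug with blue arches, 80 mm wide, 111 mm with its handle, 82 mm high, loose in the middle of the disc, turning with it. Origin: centre of its underside (cup and handle together); its handle points along its -y axis.
- mug_handle (a point): Middle of the mug's handle, 48 mm from the mug's origin, 42 mm above its underside.
- tin_coral: Coral candle tin, 64 mm in diameter, 45 mm high, at the left; only a bystander.
- tin_blue: Blue candle tin, 64 mm in diameter, 45 mm high, at the left; only a bystander.
- mug_plain_white: Plain white mug at the left, 88 mm high; only a bystander.
- soap_cream: Cream wrapped soap bar at the right, 52 x 78 x 26 mm; only a bystander.

How it is judged (in metres and radians):
On the way:
1. the stick is held pressed and over to one side while the disc turns (value of joint press above 0.001 m and (value of joint stick_side above 0.1 rad or value of joint stick_side below -0.1 rad) and angular speed of disc above 0.15 rad/s), for 0.6 s.
At the end, for the whole second after the job is handed in: Stick back up and centred, disc at rest; mug upright within 15 mm of the disc's axis, the middle of its handle within 10 mm (12 degrees) of the line from the axis to the brass pointer, on the pointer's side; the turntable stands flat, its centre within 30 mm of where it was (value of joint stick_side between -0.06 and 0.06 rad and value of joint press below 0.001 m and angular speed of disc below 0.04 rad/s and y of mug_handle in the frame of turntable above 0.03 m and x of mug_handle in the frame of turntable between -0.01 and 0.01 m and angle between mug's own z axis and vertical below 0.08 rad and horizontal distance between mug and turntable below 0.015 m and angle between turntable's own z axis and vertical below 0.04 rad and height (world z) of turntable below 0.005 m and distance of turntable from where it was at the start of the episode below 0.03 m); the robot touches nothing.
It fails at once if the robot touches the mug or the disc (contact force between any of the fingers, the arm and mug above 0.5 N or contact force between any of the fingers, the arm and disc above 0.5 N).
It fails at once if another article is pushed more than 30 mm (distance of any of tin_coral, tin_blue, mug_plain_white, soap_cream from where it was at the start of the episode above 0.03 m).
It fails at once if the turntable is tipped up or pushed away more than 60 mm (angle between turntable's own z axis and vertical above 0.25 rad or distance of turntable from where it was at the start of the episode above 0.06 m).
It fails at once if the stick is forced, its roller ground into the disc (total contact force between disc and turntable over 80 N) (contact force between disc and turntable above 80 N).
It also fails if it takes over 61 s, if anything falls off the work surface, if the arm or the gripper's body presses on something with over 40 N, if the wrist force passes 120 N, or if a joint passes its speed limit or range.

ROBOT

A 7-joint arm with a two-finger parallel gripper is mounted at the origin on a cart in front of the work surface, level with it; the furniture and walls round the work are solid. World frame = base frame: x ahead of the robot, y to its left, z up, the work surface at z = 0. Lengths are in mm, angles in degrees, forces in N, time in s.
With the tool pointing down it reaches from about 400 to 925 mm from the base axis. Payload 5.6 kg.
Tool frame: the origin (TCP) lies between the finger pads; the fingertips stand 22 mm ahead of it and the grasp point (between the pads) lies 3 mm ahead of it; x points along the fingers, y is the direction in which the jaws open and shut, and the axes are right-handed (so a half turn about x gives the same grasp; the last joint's range is limited). The gripper opens to 85 mm and grips with 20 to 120 N. Pads are 22 mm wide; open, the fingers measure 114 mm over their backs; the gripper's body (76 mm by 85 mm) begins 54 mm behind the grasp point. The pads swing forward as they close: fully open they stand 13 mm farther back than shut.
Start: joints at [71.792, 26.786, -0.665, 91.828, 0.344, 61.387, -3.226], TCP at [176.339, -625.629, 253.29] pointing down, gripper open.
Joint ranges: [-144.91, 144.91], [-17.63, 115.5], [-89.93, 88.59], [15.96, 139.68], [-74.01, 254.01], [8.47, 105.57], [-167.45, 167.45]. Speed limits (degrees/s): [147.25, 147.25, 180, 180, 180, 180, 180].

INTERFACE

Orientations are given as a 3x3 rotation matrix whose columns are the frame's x, y, z axes.
In Python, from station import ctrl, eyes gives the robot as it stands.
- The arm moves only by the tool apply_moves, never from a script. Its argument "motion" is one flat list of numbers, 7 for each row, row after row: the turn, a rotation vector about the world's x, y, z in rad, then the shift along the world's x, y, z in cm, then the finger opening in cm, from 0 to 8.54. A call has 1 to 20 rows; each row is the pose to reach, as a shift and turn from the pose commanded when the call began; what a row does not reach only later rows make up. A row lasts 1/8 s, in which the tool goes at most 62.5 mm and 10.7 degrees, less where a joint would pass 70% of its speed; a pose out of reach is approached as far as the arm can. A call with a gripper value outside its range is refused whole. The fingers move at their own pace and stop on an object; "force" is the grip in N (left out, the last holds). Time passes only in rows, so rows that repeat a pose let the fingers close. It gives the time, the measured TCP pose, the force and the opening at its end, in the units of the state.
- ctrl.get_state(): the state, without advancing time (a new reading comes with each control period).
- eyes.get_image(name): name is "side" or "top" or "wrist"; returns the picture (384x512x3 uint8, red, green, blue); there is no depth.
- eyes.calibration(name): a dict with "camera_matrix" (3x3 intrinsics, pixels), "k1" (the pictures are not rectified: a ray, as slopes to the right and down, at radius r is drawn at 1 + k1 r^2 times it, then the intrinsics apply), "world_to_cam" (4x4, takes a point from world to camera coordinates). Camera axes: x right, y down, z forward; pixel columns grow to the right and rows downward; lengths in mm; the calibration is good to about 2 mm. A picture is of the moment at which its call begins: read the wrist's pose just before it. calibration takes no time and is no camera call; for the wrist camera it gives the pose at the moment of the call.
- ctrl.sign_off(): hands the job in, once; it reports no verdict.
Trained networks look in the newest picture that a camera, given by its name, has taken for a name from the list of things; names that differ only in an ending like _2 or _b are one class to them, and where a whole thing is asked for, a point or a joint stands for the part that bears it (a point fixed in the world has none). Each returns a list of dicts, best first, with "p" (0 to 1); they miss things now and then, are a little off and sometimes report something else, mostly with a low value. They report only what shows in the picture. A call takes as long as a camera call.
- eyes.search_frame(camera, label): "centre" ([row, column] in pixels, amid what is visible of it).
- eyes.outline_of(camera, label): "mask" (384x512 bool, what is visible of it) and "centre" ([row, column] in pixels, amid what is visible of it).
The state is a dict: "time": time; "q": joint angles; "dq": joint speeds; "effort": joint torques, N m; "position": TCP position; "tool_rot": TCP orientation; "contact_force": force on the tool from outside, world axes, zero at the start; "moment": the same for the moment, N m; "opening": opening from 0.0 (shut) to 1.0 (fully open).
Only numpy, scipy, OpenCV 4.12 (cv2) and the standard library are available. Lean on these libraries where they do the work, as an engineer would, in place of code of your own. Each camera call takes 0.05 s, during which the arm holds its last target.

## Working session

There is one attempt and no reset: what is moved stays moved. The work goes in short steps, Python scripts to look and compute and a tool call to move; the robot and the scene stay as the last step left them, time stands still between calls to the robot, and variables do not carry over. Pictures are saved under pics/ and viewed, and the job is handed in when it is done.

Besides the shell and the picture viewer there is one more tool, called after ">>>" as name(argument=value, ...), one argument or row to a line, values as JSON. apply_moves: Moves the arm, as the interface text tells. Its arguments: {"type":"object","properties":{"motion":{"type":"array","items":{"type":"number"}},"force":{"type":"number"}},"required":["motion"]}

```bash
ls; mkdir -p pics
python3 - <<'E'
from station import ctrl, eyes
import cv2,numpy as np
s=ctrl.get_state()
for k in ("time","q","position","tool_rot","contact_force","opening"): print(k,np.round(s[k],3).tolist())
for n in ("side","top","wrist"):
    im=eyes.get_image(n); cv2.imwrite(f"pics/{n}0.png",im[:,:,::-1])
    c=eyes.calibration(n); print(n,np.round(c["camera_matrix"],1).tolist(),c["k1"],np.round(c["world_to_cam"],3).tolist())
    for l in ("turntable","stick_grip","pointer","mug","mug_handle","disc"):
        r=eyes.search_frame(n,l); print(l,[(np.round(d["centre"],1).tolist(),round(d["p"],2)) for d in r[:3]])
E
```

```text
pics
time 0.0
q [71.79, 26.839, -0.663, 91.881, 0.344, 61.386, -3.226]
position [176.175, -625.135, 252.311]
tool_rot [[-0.001, 0.271, -0.962], [0.002, -0.962, -0.271], [-1.0, -0.002, 0.0]]
contact_force [-0.551, -0.01, 1.174]
opening 1.002
side [[377.5, 0.0, 253.3], [0.0, 377.5, 190.8], [0.0, 0.0, 1.0]] -0.11728197936177126 [[-1.0, 0.0, -0.022, 538.274], [0.017, 0.62, -0.785, 82.002], [0.013, -0.785, -0.62, 1127.296], [0.0, 0.0, 0.0, 1.0]]
turntable [([200.7, 269.6], 0.95), ([271.3, 295.5], 0.52), ([186.9, 237.6], 0.31)]
stick_grip [([182.0, 274.5], 0.73)]
pointer [([200.7, 269.9], 0.94)]
mug [([185.2, 237.3], 0.56)]
mug_handle [([185.2, 236.6], 0.58)]
disc [([204.4, 224.6], 0.84)]
top [[420.3, 0.0, 258.7], [0.0, 420.3, 189.9], [0.0, 0.0, 1.0]] -0.044198356863455676 [[0.01, -1.0, -0.003, -0.193], [-0.982, -0.009, -0.189, 514.385], [0.189, 0.005, -0.982, 1226.411], [0.0, 0.0, 0.0, 1.0]]
turntable [([199.2, 274.7], 0.6)]
stick_grip [([201.5, 276.4], 0.61)]
pointer [([200.1, 275.8], 0.92)]
mug [([163.9, 277.0], 0.6), ([200.3, 273.9], 0.32)]
mug_handle [([162.3, 276.3], 0.62), ([199.2, 274.0], 0.59), ([157.8, 152.9], 0.16)]
disc [([145.8, 274.6], 0.82)]
wrist [[339.4, 0.0, 255.1], [0.0, 339.4, 198.7], [0.0, 0.0, 1.0]] -0.09681829480287903 [[0.269, -0.963, 0.0, -650.575], [-0.924, -0.258, 0.281, -34.818], [-0.27, -0.076, -0.96, 380.342], [0.0, 0.0, 0.0, 1.0]]
turntable []
stick_grip []
pointer []
mug []
mug_handle []
disc []
```

Run:
```python
import cv2
for n,(r0,r1,c0,c1) in {"side":(110,310,150,350),"top":(80,260,180,360)}.items():
    im=cv2.imread(f"pics/{n}0.png"); cv2.imwrite(f"pics/{n}0z.png",cv2.resize(im[r0:r1,c0:c1],None,fx=3,fy=3,interpolation=cv2.INTER_CUBIC))
```

```text
(no output)
```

View pics/side0.png

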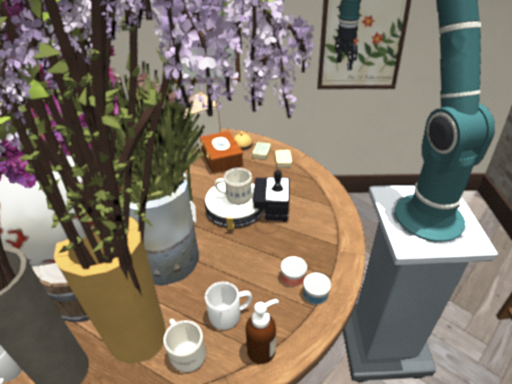

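View pics/top0.png

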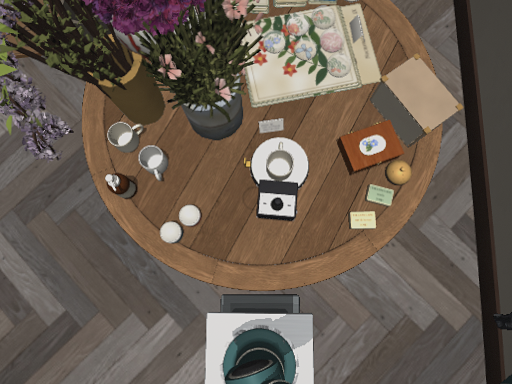

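View pics/side0z.png

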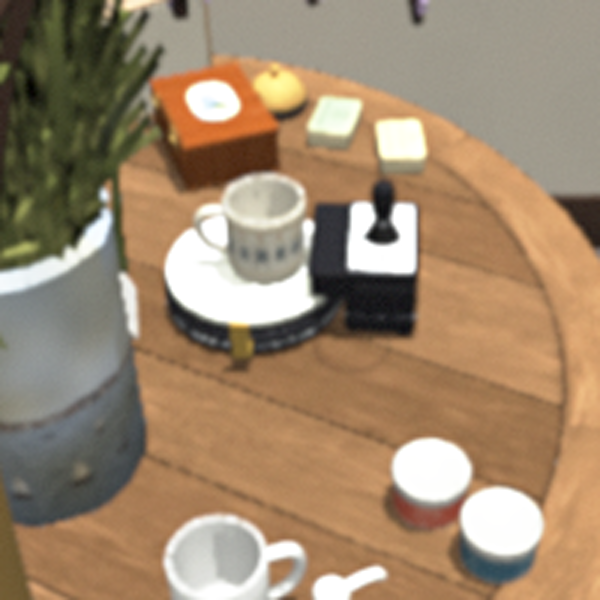

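View pics/top0z.png

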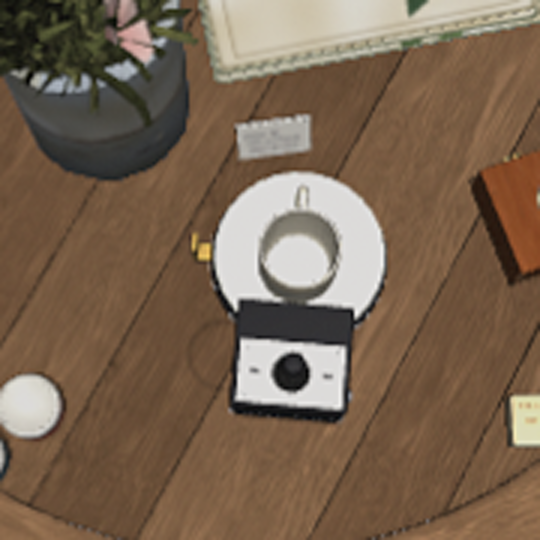

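The handle (side-crop about 205,220; top-crop about 302,195) points away from the robot. The pointer is at the left rim (top-crop 203,250) and the stick at top-crop (291,372). The disc therefore has to turn about 90° CCW, with the stick held to the right. Next I'll measure poses.

```bash
cat > h.py <<'E'
import numpy as np, cv2
from station import ctrl, eyes
def cal(n):
    c=eyes.calibration(n); return np.array(c["camera_matrix"]),c["k1"],np.array(c["world_to_cam"])
def proj(C,P):
    K,k1,T=C; p=np.atleast_2d(P)@T[:3,:3].T+T[:3,3]; s=p[:,:2]/p[:,2:]; s=s*(1+k1*(s**2).sum(1,keepdims=True))
    return s*[K[0,0],K[1,1]]+[K[0,2],K[1,2]]   # col,row
def back(C,cr,z):
    K,k1,T=C; d=(np.array(cr,float)-[K[0,2],K[1,2]])/[K[0,0],K[1,1]]; s=d.copy()
    for _ in range(20): s=d/(1+k1*(s@s))
    r=T[:3,:3].T@np.array([*s,1]); o=-T[:3,:3].T@T[:3,3]; return o+r*(z-o[2])/r[2]
def tt(x,y,a):  # turntable points
    R=np.array([[np.cos(a),-np.sin(a)],[np.sin(a),np.cos(a)]])
    return lambda p: np.c_[np.atleast_2d(p)[:,:2]@R.T+[x,y],np.atleast_2d(p)[:,2]]
E
python3 - <<'E'
from h import *
ct,cs=cal("top"),cal("side")
z=lambda x,y:(180+x/3-.33,80+y/3-.33); zs=lambda x,y:(150+x/3-.33,110+y/3-.33)
# obs: (cam, col,row, model pt)
obs=[(ct,z(291,368),(-131,0,148)),(ct,z(204,245),(0,108,63)),
 (ct,z(240,300),(-51,58,84)),(ct,z(354,309),(-51,-58,84)),(ct,z(232,409),(-167,58,84)),(ct,z(345,417),(-167,-58,84)),
 (cs,zs(382,190),(-131,0,145)),(cs,zs(241,326),(0,108,63))]
for c,p,m in obs: print(m,np.round(back(c,p,m[2]),1))
from scipy.optimize import least_squares
f=lambda v:np.concatenate([(proj(c,tt(*v)(m))[0]-p) for c,p,m in obs if m[0] not in(-51,)])
r=least_squares(f,[560,-50,0],x_scale=[10,10,.1],loss="soft_l1"); print(r.x,np.round(f(r.x),1)); v=r.x
# overlay
for n,C,(r0,c0) in(("top",ct,(80,180)),("side",cs,(110,150))):
    im=cv2.imread(f"pics/{n}0z.png"); T=tt(*v); t=np.linspace(0,2*np.pi,90)
    P=np.c_[88*np.cos(t),88*np.sin(t),0*t+46]; M=np.c_[40*np.cos(t),40*np.sin(t),0*t+128]
    for Q,col in((P,(0,0,255)),(M,(255,0,0)),(np.array([[-131,0,148],[0,108,63],[-167,58,84],[-167,-58,84],[-131,0,108]]),(0,255,0))):
        for a,b in (proj(C,T(Q))-[c0,r0]+.33)*3: cv2.circle(im,(int(a),int(b)),2,col,-1)
    cv2.imwrite(f"pics/{n}0o.png",im)
E
```

```text
(-131, 0, 148) [460.6 -45.8 148. ]
(0, 108, 63) [599.9  39.3  63. ]
(-51, 58, 84) [538.6   2.2  84. ]
(-51, -58, 84) [ 530.6 -110.4   84. ]
(-167, 58, 84) [430.1   8.9  84. ]
(-167, -58, 84) [ 423.3 -100.9   84. ]
(-131, 0, 145) [467.4 -44.  145. ]
(0, 108, 63) [602.1  54.6  63. ]
[ 5.93407547e+02 -5.71694398e+01 -7.53556306e-02] [ 0.5 -0.8 -3.7 -0.6 -1.5 -0.4  0.5  0.3  1.6 -0.7  0.3 -1. ]
```

View pics/top0o.png

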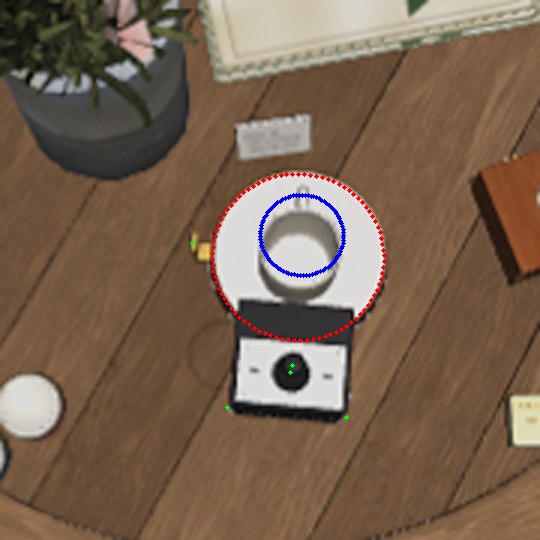

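View pics/side0o.png

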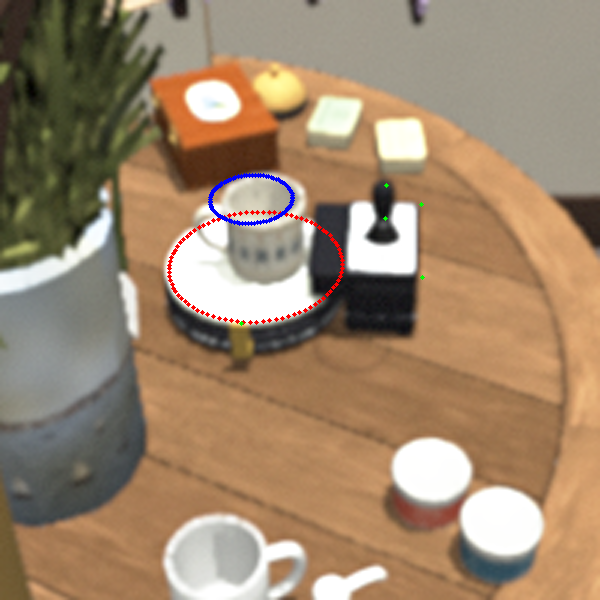

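>>> apply_moves(
  motion=[0,0,-0.03,4,4,0.5,8.5,0,0,-0.06,8,8,1,8.5,0,0,-0.09,12,12,1.5,8.5,0,0,-0.12,16,16,2,8.5,0,0,-0.15,20,20,3,8.5,0,0,-0.18,24,24,4,8.5,0,0,-0.21,27,28,5,8.5,0,0,-0.24,28,33,5,8.5,0,0,-0.27,28,38,5,8.5,0,0,-0.3,28,43,5,8.5,0,0,-0.33,28,48,5,8.5,0,0,-0.35,28,53,5,8.5,0,0,-0.35,28.5,57.9,5,8.5,0,0,-0.35,28.5,57.9,5,8.5,0,0,-0.35,28.5,57.9,5,8.5,0,0,-0.35,28.5,57.9,5,8.5],
)

```text
time: 3.05
position: [461.3, -48.0, 303.2]
tool_rot: [[-0.0, -0.078, -0.997], [-0.0, -0.997, 0.078], [-1.0, 0.0, 0.0]]
contact_force: [-0.5, 0.4, 1.2]
opening: 0.996
```

Run:
```python
from h import *
s=ctrl.get_state()
for k in ("time","q","position","tool_rot","contact_force","moment","opening"): print(k,np.round(s[k],3).tolist())
im=eyes.get_image("wrist"); cv2.imwrite("pics/w1.png",im[:,:,::-1])
C=cal("wrist"); v=(593.4,-57.2,-.0754); T=tt(*v)
print(np.round(proj(C,T([[-131,0,148],[-131,0,128],[0,108,63],[-167,58,84],[-167,-58,84]])),1).tolist())
for l in ("stick_grip","pointer","mug"):
    r=eyes.search_frame("wrist",l); print(l,[(np.round(d["centre"],1).tolist(),round(d["p"],2)) for d in r[:3]])
```

```text
time 3.05
q [19.483, 6.724, -18.982, 112.577, 2.515, 61.095, -95.044]
position [461.267, -47.997, 303.235]
tool_rot [[-0.0, -0.078, -0.997], [-0.0, -0.997, 0.078], [-1.0, 0.0, 0.0]]
contact_force [-0.549, 0.444, 1.207]
moment [-0.013, 0.057, -0.052]
opening 0.996
[[253.8, 186.9], [253.9, 181.4], [146.2, 40.8], [199.2, 205.3], [309.2, 204.8]]
stick_grip [([172.2, 250.3], 0.8)]
pointer [([140.4, 248.6], 0.69)]
mug [([40.0, 253.8], 0.66)]
```

View pics/w1.png

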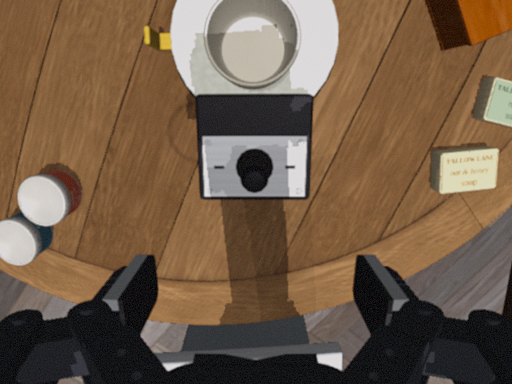

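Run:
```python
from h import *
im=cv2.imread("pics/w1.png"); cv2.imwrite("pics/w1z.png",cv2.resize(im[0:210,130:330],None,fx=3.7,fy=2.85,interpolation=cv2.INTER_CUBIC)) if 0 else cv2.imwrite("pics/w1z.png",cv2.resize(im[20:210,135:325],None,fx=3,fy=3,interpolation=cv2.INTER_CUBIC))
C=cal("wrist"); print("cam",-C[2][:3,:3].T@C[2][:3,3])
t=cv2.imread("pics/top0.png"); cv2.imwrite("pics/top0zz.png",cv2.resize(t[170:230,245:310],None,fx=9,fy=9,interpolation=cv2.INTER_CUBIC))
s=cv2.imread("pics/side0.png"); cv2.imwrite("pics/side0zz.png",cv2.resize(s[160:230,240:300],None,fx=8,fy=8,interpolation=cv2.INTER_CUBIC))
```

```text
cam [533.1234121  -53.46055856 424.78514953]
```

View pics/w1z.png

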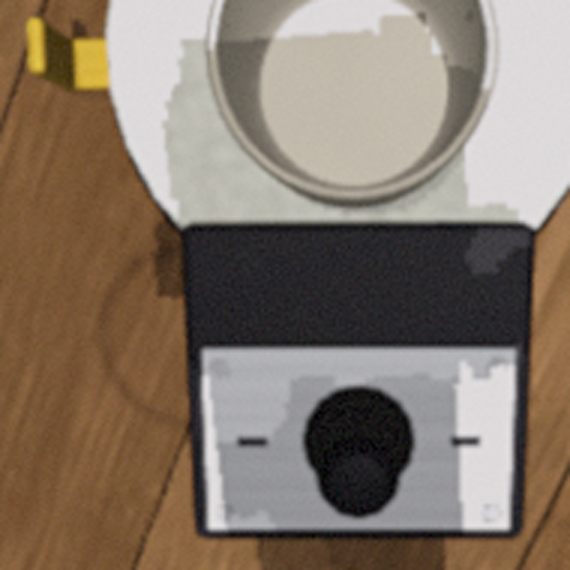

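View pics/top0zz.png

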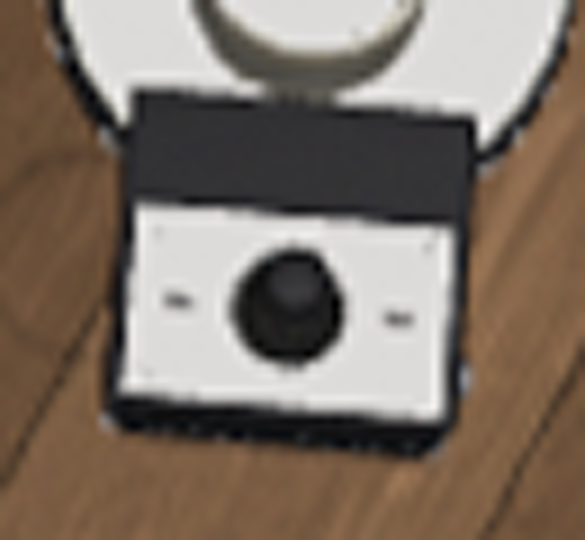

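View pics/side0zz.png

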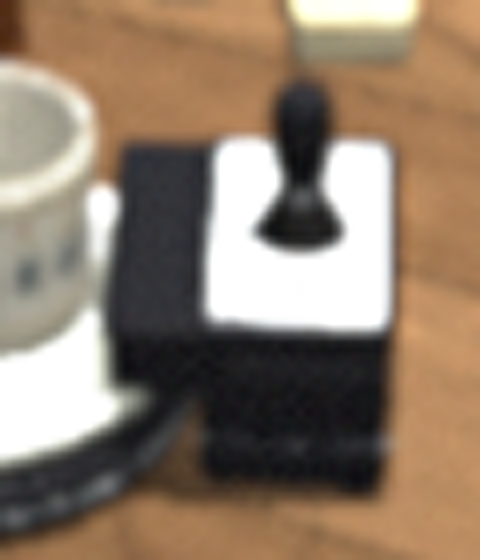

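Run:
```python
from h import *
from scipy.optimize import least_squares
ct,cs,cw=cal("top"),cal("side"),cal("wrist")
obs=[(ct,(277.4,200.0),(-131,0,148)),(ct,(244.2,161),(0,108,63)),(ct,(257.3,214),(-167,58,84)),(ct,(295,217),(-167,-58,84)),
 (cs,(277.6,174.2),(-131,0,128)),(cs,(230,218.3),(0,108,63)),
 (cw,(253.7,180.3),(-131,0,148)),(cw,(147,34),(0,108,63)),(cw,(201,198),(-167,58,84)),(cw,(308.3,197.8),(-167,-58,84))]
for c,p,m in obs: print(m,np.round(back(c,p,m[2]),1))
for sel in (obs,obs[:6],obs[6:]):
    f=lambda v:np.concatenate([(proj(c,tt(*v)(m))[0]-p) for c,p,m in sel])
    r=least_squares(f,[590,-50,0],x_scale=[10,10,.1],loss="soft_l1"); print(np.round(r.x,3),np.round(f(r.x),1), np.round(tt(*r.x)([-131,0,128]),1))
```

```text
(-131, 0, 148) [467.2 -47.9 148. ]
(0, 108, 63) [600.9  49.9  63. ]
(-167, 58, 84) [436.    8.1  84. ]
(-167, -58, 84) [ 428.2 -101.9   84. ]
(-131, 0, 128) [464.5 -61.7 128. ]
(0, 108, 63) [602.1  54.4  63. ]
(-131, 0, 148) [468.5 -47.1 148. ]
(0, 108, 63) [607.9  49.5  63. ]
(-167, 58, 84) [439.   10.9  84. ]
(-167, -58, 84) [ 430.4 -101.2   84. ]
[ 5.99518e+02 -5.76590e+01 -7.50000e-02] [-0.  -0.6 -0.  -2.2 -1.6 -0.5  0.4 -0.1 -1.3  2.8 -1.9 -1.   0.8 -0.5
 -0.5  0.3 -1.5  1.7  1.7  1.5] [[468.9 -47.8 128. ]]
[ 5.97378e+02 -5.59090e+01 -5.00000e-02] [ 0.6  0.2 -0.7 -0.6 -0.7  0.9  1.3  0.2 -0.5  2.5 -0.2 -0.6] [[466.5 -49.4 128. ]]
[ 5.99973e+02 -5.77550e+01 -7.80000e-02] [ 0.4 -1.  -0.5 -0.5 -1.9  1.1  1.4  1.2] [[469.4 -47.6 128. ]]
```

>>> apply_moves(
  motion=[0,0,0,0.7,0,-3,8,0,0,0,0.7,0,-7,7,0,0,0,0.7,0,-11,6,0,0,0,0.7,0,-14.5,5,0,0,0,0.7,0,-16,5,0,0,0,0.7,0,-16.8,5,0,0,0,0.7,0,-16.8,5,0,0,0,0.7,0,-16.8,5],
)

```text
time: 4.25
position: [469.1, -46.7, 136.3]
tool_rot: [[0.002, -0.075, -0.997], [-0.0, -0.997, 0.075], [-1.0, 0.0, -0.002]]
contact_force: [-0.6, -0.7, 0.2]
opening: 0.587
```

Run:
```python
from h import *
s=ctrl.get_state()
for k in ("time","position","contact_force","moment","opening"): print(k,np.round(s[k],3).tolist())
im=eyes.get_image("wrist"); cv2.imwrite("pics/w2.png",im[:,:,::-1])
im=eyes.get_image("side"); cv2.imwrite("pics/s2.png",cv2.resize(im[110:310,150:350,::-1],None,fx=3,fy=3))
```

```text
time 4.25
position [469.148, -46.71, 136.325]
contact_force [-0.591, -0.678, 0.178]
moment [-0.011, 0.017, -0.019]
opening 0.587
```

View pics/w2.png

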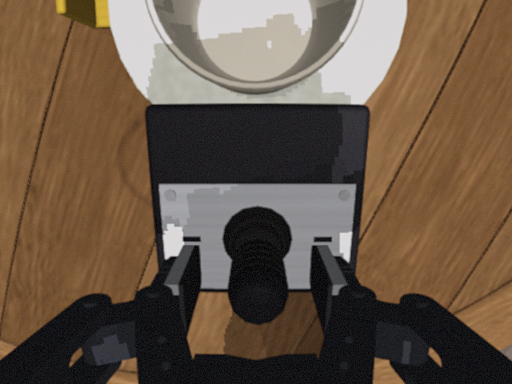

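View pics/s2.png

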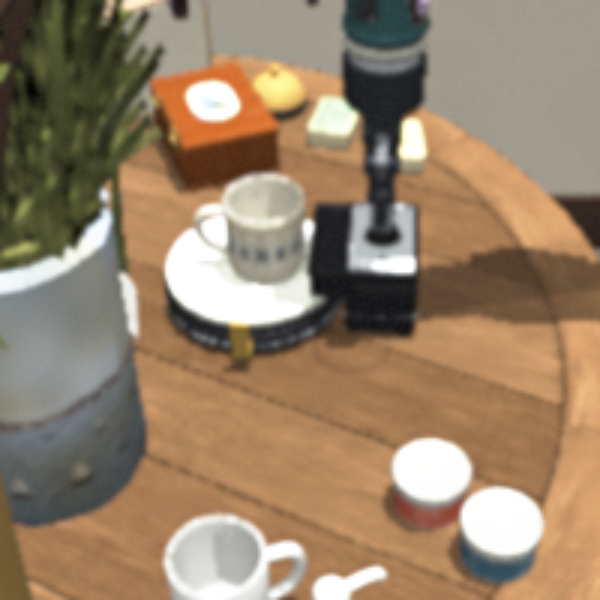

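The grip stands centred between the fingers at about (258,295). I'll close on it now.

>>> apply_moves(
  motion=[0,0,0,0,0,0,2.8,0,0,0,0,0,0,2.2,0,0,0,0,0,0,1.5,0,0,0,0,0,0,1.5,0,0,0,0,0,0,1.5],
  force=50,
)

```text
time: 4.97
position: [468.5, -46.9, 135.4]
tool_rot: [[0.0, -0.075, -0.997], [-0.0, -0.997, 0.075], [-1.0, 0.0, -0.0]]
contact_force: [0.6, -1.9, 0.9]
opening: 0.259
```

Run:
```python
from h import *
s=ctrl.get_state()
for k in ("time","position","contact_force","moment","opening"): print(k,np.round(s[k],3).tolist())
im=eyes.get_image("wrist"); cv2.imwrite("pics/w3.png",im[:,:,::-1])
```

```text
time 4.975
position [468.492, -46.907, 135.36]
contact_force [0.617, -1.909, 0.925]
moment [-0.563, -0.056, 0.004]
opening 0.259
```

View pics/w3.png

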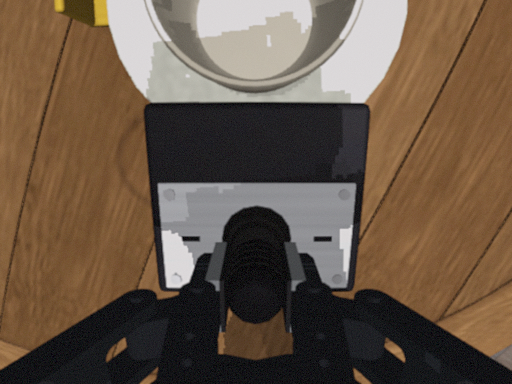

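>>> apply_moves(
  motion=[0,0,0,0,0,-0.1,1.5,0,0,0,0,0,-0.2,1.5,0,0,0,0,0,-0.2,1.5],
)

```text
time: 5.4
position: [468.5, -46.8, 133.4]
tool_rot: [[0.0, -0.075, -0.997], [-0.0, -0.997, 0.075], [-1.0, 0.0, -0.0]]
contact_force: [0.6, -3.0, 3.1]
opening: 0.264
```

>>> apply_moves(
  motion=[0.05,-0.004,0,-0.03,-0.36,-0.01,1.5,0.1,-0.007,0,-0.05,-0.72,-0.04,1.5,0.15,-0.011,0,-0.08,-1.08,-0.08,1.5,0.2,-0.015,0,-0.11,-1.43,-0.14,1.5,0.25,-0.019,0,-0.13,-1.78,-0.22,1.5,0.3,-0.022,0,-0.16,-2.12,-0.32,1.5,0.3,-0.022,0,-0.16,-2.12,-0.32,1.5],
)

```text
time: 6.28
position: [467.0, -67.9, 130.0]
tool_rot: [[0.022, -0.074, -0.997], [0.297, -0.952, 0.077], [-0.955, -0.297, 0.001]]
contact_force: [0.5, -0.8, 3.6]
opening: 0.256
```

Run:
```python
from h import *
s=ctrl.get_state()
for k in ("time","position","tool_rot","contact_force","moment","opening"): print(k,np.round(s[k],3).tolist())
im=eyes.get_image("wrist"); cv2.imwrite("pics/w4.png",im[:,:,::-1])
im=eyes.get_image("side"); cv2.imwrite("pics/s4.png",cv2.resize(im[110:310,150:350,::-1],None,fx=3,fy=3))
im=eyes.get_image("top"); cv2.imwrite("pics/t4.png",cv2.resize(im[80:260,180:360,::-1],None,fx=3,fy=3))
```

```text
time 6.275
position [466.961, -67.915, 130.015]
tool_rot [[0.022, -0.074, -0.997], [0.297, -0.952, 0.077], [-0.955, -0.297, 0.001]]
contact_force [0.544, -0.802, 3.605]
moment [-0.521, 0.017, -0.047]
opening 0.256
```

View pics/w4.png

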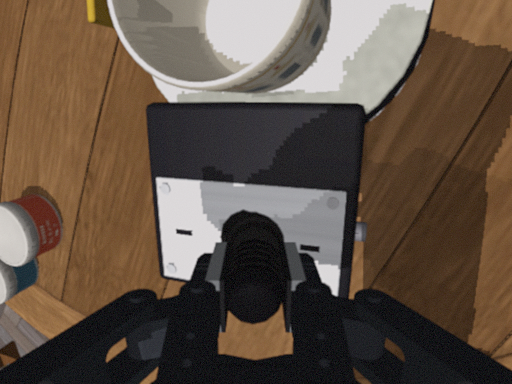

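View pics/s4.png

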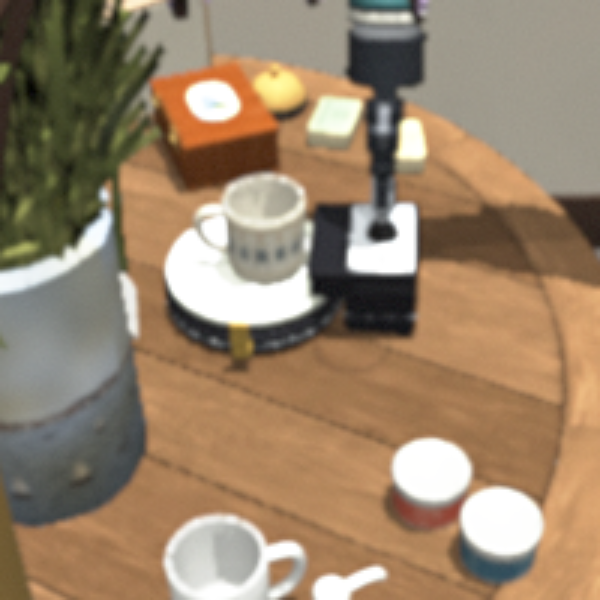

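View pics/t4.png

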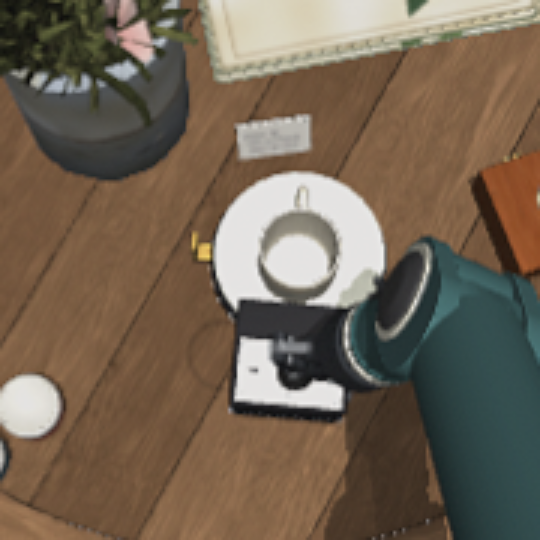

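>>> apply_moves(
  motion=[0,0,0,0,0,-0.05,1.5,0,0,0,0,0,-0.1,1.5,0,0,0,0,0,-0.1,1.5],
)

```text
time: 6.8
position: [467.0, -67.7, 129.3]
tool_rot: [[0.022, -0.071, -0.997], [0.295, -0.953, 0.075], [-0.955, -0.296, 0.0]]
contact_force: [-0.1, -1.5, 5.0]
opening: 0.269
```

>>> apply_moves(
  motion=[0,0,0,0,0,-0.05,1.5,0,0,0,0,0,-0.05,1.5],
)

```text
time: 7.05
position: [467.0, -67.8, 128.8]
tool_rot: [[0.022, -0.072, -0.997], [0.295, -0.952, 0.075], [-0.955, -0.296, 0.0]]
contact_force: [0.3, -1.9, 6.3]
opening: 0.259
```

>>> apply_moves(
  motion=[0,0,0,0,0,-0.05,1.5,0,0,0,0,0,-0.05,1.5],
)

```text
time: 7.3
position: [467.1, -67.7, 128.5]
tool_rot: [[0.022, -0.071, -0.997], [0.295, -0.953, 0.075], [-0.955, -0.296, -0.0]]
contact_force: [0.0, -2.3, 8.4]
opening: 0.258
```

>>> apply_moves(
  motion=[0,0,0,0,0,-0.05,1.5,0,0,0,0,0,-0.05,1.5],
)

```text
time: 7.55
position: [467.2, -67.8, 128.2]
tool_rot: [[0.022, -0.071, -0.997], [0.295, -0.952, 0.075], [-0.955, -0.296, -0.0]]
contact_force: [-0.9, -2.4, 9.4]
opening: 0.264
```

>>> apply_moves(
  motion=[0,0,0,0,0,-0.05,1.5,0,0,0,0,0,-0.05,1.5],
)

```text
time: 7.8
position: [467.2, -67.7, 127.9]
tool_rot: [[0.022, -0.071, -0.997], [0.295, -0.953, 0.075], [-0.955, -0.296, -0.0]]
contact_force: [-2.0, -1.7, 10.6]
opening: 0.263
```

Run:
```python
from h import *
s=ctrl.get_state()
for k in ("time","position","contact_force","moment","opening"): print(k,np.round(s[k],3).tolist())
im=eyes.get_image("top"); cv2.imwrite("pics/t5.png",cv2.resize(im[80:260,180:360,::-1],None,fx=3,fy=3))
```

```text
time 7.8
position [467.234, -67.743, 127.865]
contact_force [-2.024, -1.746, 10.56]
moment [-0.32, 0.297, 0.165]
opening 0.263
```

View pics/t5.png

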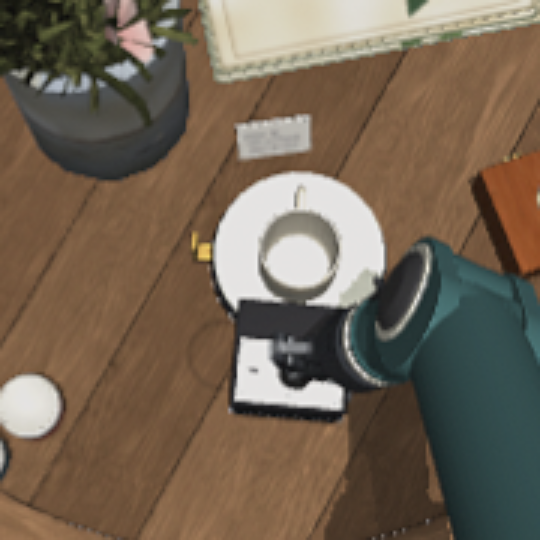

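>>> apply_moves(
  motion=[0,0,0,0,0,-0.05,1.5,0,0,0,0,0,-0.1,1.5,0,0,0,0,0,-0.1,1.5,0,0,0,0,0,-0.1,1.5],
)

```text
time: 8.35
position: [467.4, -67.8, 127.2]
tool_rot: [[0.023, -0.071, -0.997], [0.295, -0.953, 0.075], [-0.955, -0.296, -0.001]]
contact_force: [-1.2, -3.5, 15.0]
opening: 0.259
```

```bash
cat > look.py <<'E'
import sys
from h import *
n=sys.argv[1]
s=ctrl.get_state()
for k in ("time","position","contact_force"): print(k,np.round(s[k],3).tolist())
im=eyes.get_image("top"); cv2.imwrite(f"pics/t{n}.png",cv2.resize(im[120:220,220:320,::-1],None,fx=5,fy=5,interpolation=cv2.INTER_CUBIC))
E
python3 look.py 6
```

```text
time 8.35
position [467.386, -67.773, 127.228]
contact_force [-1.226, -3.453, 15.008]
```

View pics/t6.png

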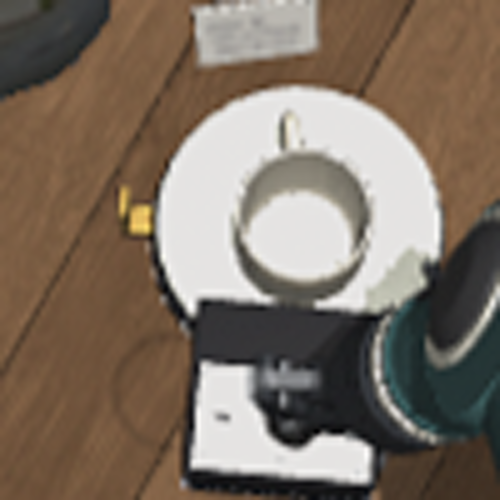

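>>> apply_moves(
  motion=[0,0,0,0,0,0,1.5,0,0,0,0,0,0,1.5,0,0,0,0,0,0,1.5,0,0,0,0,0,0,1.5,0,0,0,0,0,0,1.5,0,0,0,0,0,0,1.5,0,0,0,0,0,0,1.5,0,0,0,0,0,0,1.5],
)

```text
time: 9.4
position: [467.4, -67.8, 127.2]
tool_rot: [[0.023, -0.071, -0.997], [0.295, -0.953, 0.075], [-0.955, -0.296, -0.001]]
contact_force: [-1.2, -3.4, 14.3]
opening: 0.261
```

```bash
python3 look.py 7
```

```text
time 9.4
position [467.392, -67.779, 127.248]
contact_force [-1.215, -3.418, 14.317]
```

View pics/t7.png

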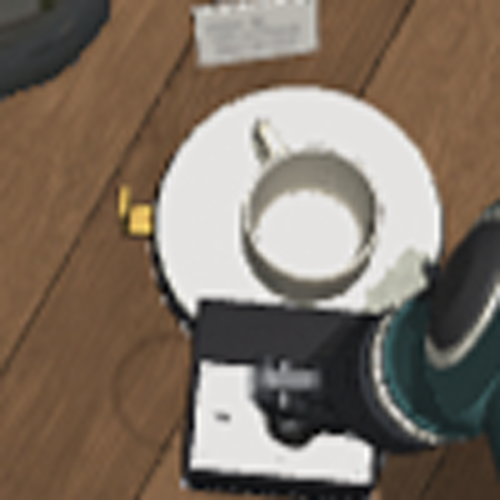

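Run:
```python
from h import *
ct=cal("top"); v=np.array([598.5,-57.5]); a=-.072
for rim,h in (((302,223),(291,118)),((312,220),(263,127))):
    f=lambda p,z: back(ct,(220+p[0]/5-.4,120+p[1]/5-.4),z)[:2]-v
    r=f(rim,128);b=f(h,105); 
    ang=lambda d:np.degrees(np.arctan2(d[1],d[0])-a)
    print(np.round(r,1),np.round(b,1),"handle from axis",ang(b),"handle from cup",ang(b-r),"cup opp",ang(-r))
```

```text
[-23.4   1.5] [46.7  7. ] handle from axis 12.623887434190037 handle from cup 8.581389890609934 cup opp 0.4275449840941648
[-21.6  -4.2] [40.9 23.6] handle from axis 34.036043003270514 handle from cup 28.102450693173285 cup opp 15.26509853923942
```

>>> apply_moves(
  motion=[0,0,0,0,0,0,1.5,0,0,0,0,0,0,1.5,0,0,0,0,0,0,1.5,0,0,0,0,0,0,1.5,0,0,0,0,0,0,1.5,0,0,0,0,0,0,1.5,0,0,0,0,0,0,1.5,0,0,0,0,0,0,1.5,0,0,0,0,0,0,1.5,0,0,0,0,0,0,1.5,0,0,0,0,0,0,1.5,0,0,0,0,0,0,1.5,0,0,0,0,0,0,1.5,0,0,0,0,0,0,1.5,0,0,0,0,0,0,1.5,0,0,0,0,0,0,1.5],
)

```text
time: 11.45
position: [467.4, -67.8, 127.2]
tool_rot: [[0.023, -0.071, -0.997], [0.295, -0.953, 0.075], [-0.955, -0.296, -0.001]]
contact_force: [-2.1, -2.8, 14.6]
opening: 0.26
```

```bash
python3 look.py 8
python3 - <<'E'
from h import *
im=eyes.get_image("side"); cv2.imwrite("pics/s8.png",cv2.resize(im[150:250,190:310,::-1],None,fx=5,fy=5,interpolation=cv2.INTER_CUBIC))
E
```

```text
time 11.45
position [467.41, -67.762, 127.247]
contact_force [-2.147, -2.766, 14.552]
```

View pics/t8.png

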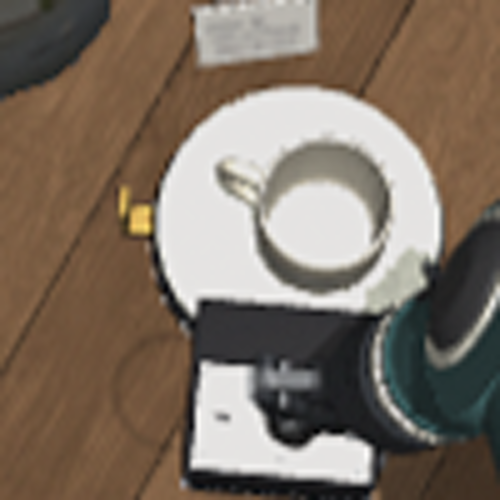

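View pics/s8.png

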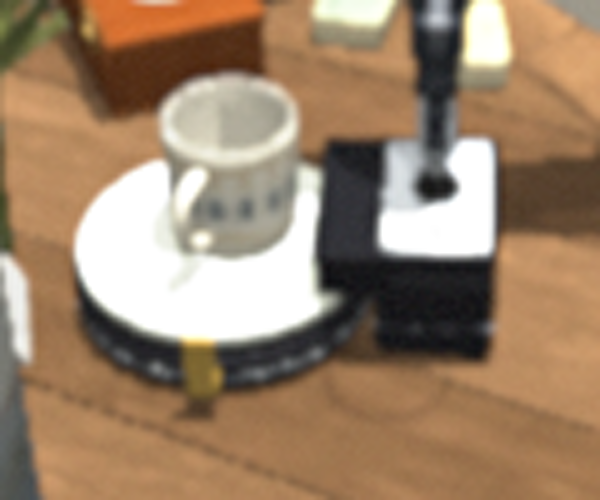

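```bash
cat > ov.py <<'E'
import sys
from h import *
from scipy.optimize import least_squares
# usage: n rimx rimy tipx tipy tipz
def mugpts(mx,my,phi):
    d=np.array([np.cos(phi),np.sin(phi)]); c=np.array([mx,my])-15.5*d
    t=np.linspace(0,2*np.pi,80)
    rim=np.c_[c+40*np.c_[np.cos(t),np.sin(t)],0*t+128]; bot=np.c_[c+30*np.c_[np.cos(t),np.sin(t)],0*t+46]
    u=np.linspace(-np.pi/2,np.pi/2,30)
    H=np.c_[np.array([mx,my])+np.outer(24+28*np.cos(u),d),88+24*np.sin(u)]
    return rim,bot,H
if __name__=="__main__":
    n=sys.argv[1]; mx,my,ph=map(float,sys.argv[2:5]); ct=cal("top")
    im=cv2.imread(f"pics/t{n}.png"); im=cv2.resize(im,None,fx=1.2,fy=1.2)
    for Q,col in zip(mugpts(mx,my,np.radians(ph)),((0,0,255),(255,0,0),(0,160,0))):
        for a,b in (proj(ct,Q)-[220,120]+.4)*6: cv2.circle(im,(int(a),int(b)),1,col,-1)
    for a,b in (proj(ct,np.array([[598.5,-57.5,46]]))-[220,120]+.4)*6: cv2.circle(im,(int(a),int(b)),3,(255,0,255),-1)
    cv2.imwrite(f"pics/t{n}o.png",im)
E
python3 ov.py 8 590 -60 55
python3 - <<'E'
from h import *
ct=cal("top")
f=lambda p,z: back(ct,(220+p[0]/5-.4,120+p[1]/5-.4),z)[:2]
r=f((325,213),128)
for z in (95,105,110):
    d=f((222,170),z)-r; print(r,z,np.degrees(np.arctan2(d[1],d[0])),np.linalg.norm(d))
E
```

```text
[581.17113856 -69.23945438] 95 59.826200617861886 68.5987796526824
[581.17113856 -69.23945438] 105 61.94846107266812 67.27943366150606
[581.17113856 -69.23945438] 110 63.040345755542354 66.65539045410452
```

View pics/t8o.png

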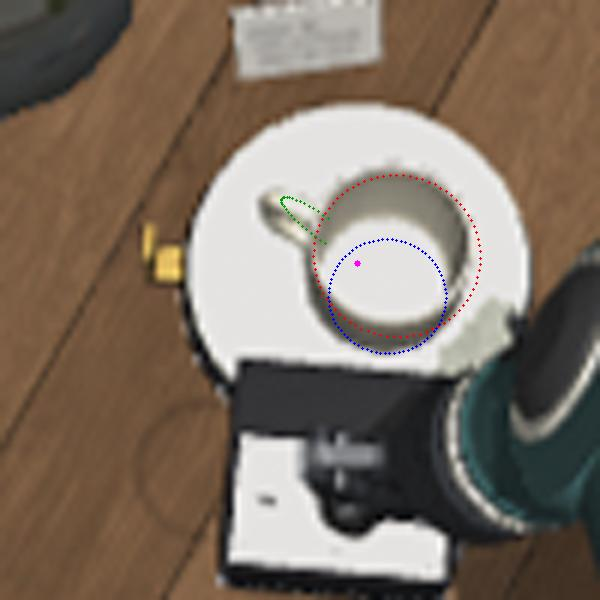

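```bash
python3 ov.py 8 591 -56.5 63
```

```text
(no output)
```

View pics/t8o.png

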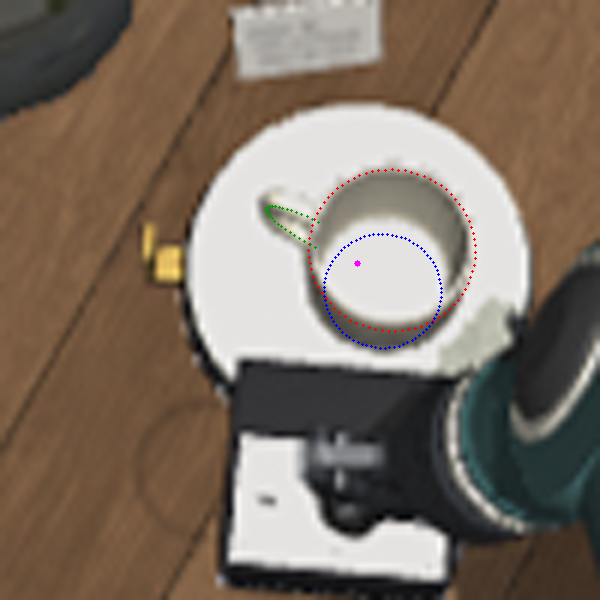

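>>> apply_moves(
  motion=[0,0,0,0,0,0,1.5,0,0,0,0,0,0,1.5,0,0,0,0,0,0,1.5,0,0,0,0,0,0,1.5,0,0,0,0,0,0,1.5],
)

```text
time: 12.18
position: [467.4, -67.8, 127.2]
tool_rot: [[0.023, -0.071, -0.997], [0.295, -0.953, 0.075], [-0.955, -0.296, -0.001]]
contact_force: [-1.7, -2.8, 13.9]
opening: 0.259
```

```bash
python3 look.py 9;python3 ov.py 9 591 -57.5 75
```

```text
time 12.175
position [467.38, -67.773, 127.227]
contact_force [-1.737, -2.839, 13.914]
```

View pics/t9o.png

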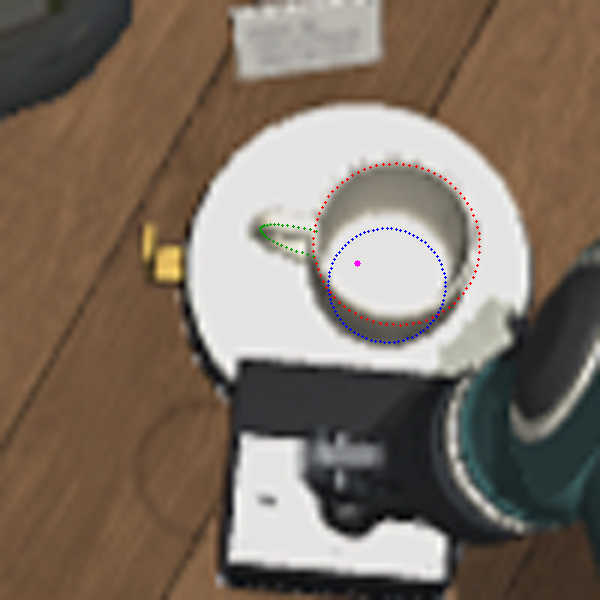

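>>> apply_moves(
  motion=[0,0,0,0,0,0,1.5,0,0,0,0,0,0,1.5,0,0,0,0,0,0.25,1.5,0,0,0,0,0,0.5,1.5,-0.05,0.004,0,0.03,0.34,0.6,1.5,-0.1,0.007,0,0.05,0.69,0.68,1.5,-0.15,0.011,0,0.08,1.04,0.75,1.5,-0.2,0.015,0,0.11,1.4,0.82,1.5,-0.25,0.019,0,0.13,1.76,0.88,1.5,-0.3,0.022,0,0.16,2.12,0.92,1.5,-0.3,0.022,0,0.16,2.12,0.92,1.5,-0.3,0.022,0,0.16,2.12,0.92,1.5],
)

```text
time: 13.72
position: [468.3, -46.1, 135.1]
tool_rot: [[-0.0, -0.075, -0.997], [0.002, -0.997, 0.075], [-1.0, -0.002, 0.0]]
contact_force: [-0.2, 0.8, 2.3]
opening: 0.257
```

```bash
python3 look.py 10;python3 ov.py 10 590.5 -57.5 82
python3 - <<'E'
from h import *
im=eyes.get_image("side"); cv2.imwrite("pics/s10.png",cv2.resize(im[150:250,190:310,::-1],None,fx=5,fy=5,interpolation=cv2.INTER_CUBIC))
E
```

```text
time 13.725
position [468.304, -46.116, 135.126]
contact_force [-0.217, 0.806, 2.326]
```

View pics/t10o.png

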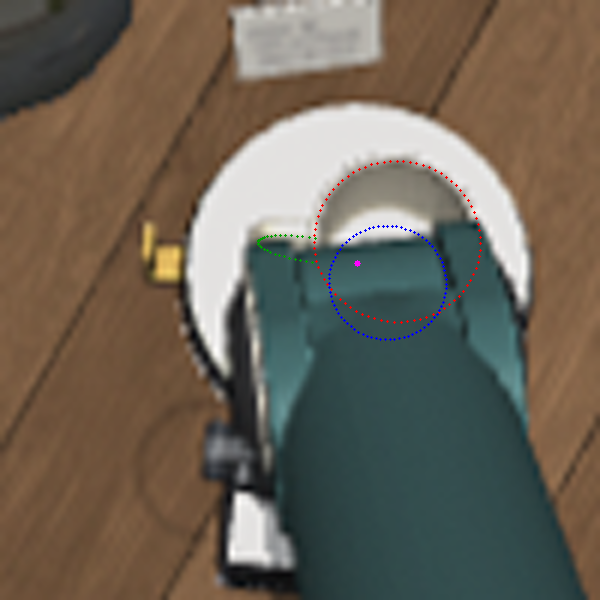

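View pics/s10.png

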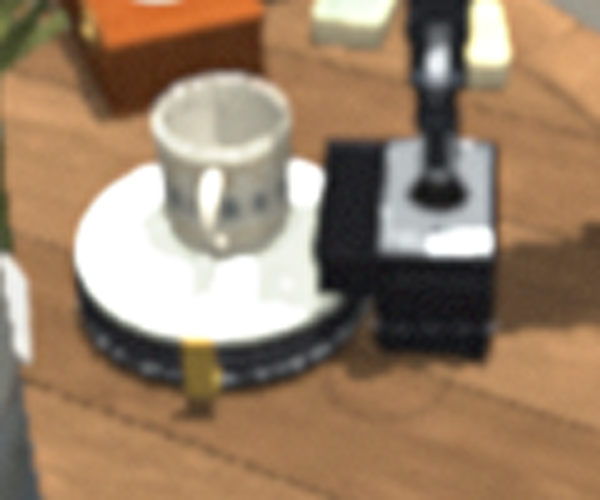

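>>> apply_moves(
  motion=[0,0,0,0,0,0,3.5,0,0,0,0,0,0,5,0,0,0,0,0,0,5,0,0,0,0,0,2,5,0,0,0,0,0,6,5,0,0,0,0,0,11,5,0,0,0,0,0,15,5,0,0,0,0,0,17,5,0,0,0,0,-5,17,5,0,0,0,0,-10,17,5,0,0,0,0,-15,17,5,0,0,0,0,-20,17,5,0,0,0,0,-22,17,5,0,0,0,0,-22,17,5,0,0,0,0,-22,17,5],
)

```text
time: 15.7
position: [468.7, -264.6, 305.2]
tool_rot: [[-0.0, -0.073, -0.997], [0.001, -0.997, 0.073], [-1.0, -0.001, 0.0]]
contact_force: [0.6, 0.4, -0.1]
opening: 0.585
```

```bash
python3 look.py 11;python3 ov.py 11 590.5 -57.5 82
python3 - <<'E'
from h import *
im=eyes.get_image("side"); cv2.imwrite("pics/s11.png",cv2.resize(im[150:250,190:310,::-1],None,fx=5,fy=5,interpolation=cv2.INTER_CUBIC))
E
```

```text
time 15.7
position [468.704, -264.556, 305.165]
contact_force [0.563, 0.401, -0.056]
```

View pics/t11o.png

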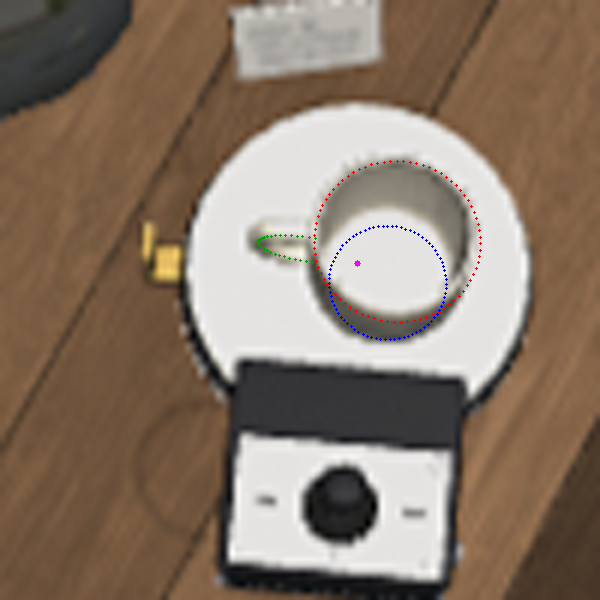

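View pics/s11.png

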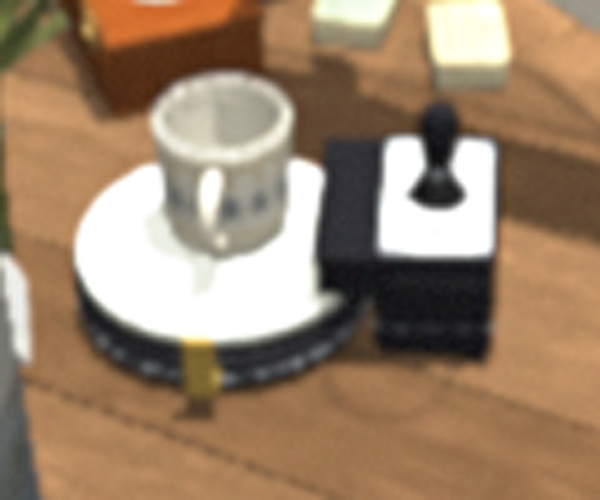

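Run:
```python
from h import *
ct,cs=cal("top"),cal("side")
im={"s":cv2.imread("pics/s11.png"),"t":cv2.resize(cv2.imread("pics/t11.png"),None,fx=1.2,fy=1.2)}
t=np.linspace(0,2*np.pi,120)
for v,col in (((597.5,-57.3,-.072),(0,0,255)),):
    T=tt(*v)
    Q=np.r_[T(np.c_[88*np.cos(t),88*np.sin(t),0*t+46])]
    L=[T([[0,y,88] for y in (30,40,48,54)]),T([[10,48,88],[-10,48,88]]),T([[0,108,63],[0,0,46],[-131,0,128],[-131,0,148],[-167,58,84],[-167,-58,84]])]
    for k,C,o,s in(("s",cs,(190,150),5),("t",ct,(220,120),6)):
        for P,cc in ((Q,col),(L[0],(0,200,0)),(L[1],(255,0,0)),(L[2],(255,0,255))):
            for a,b in (proj(C,P)-o+.4)*s: cv2.circle(im[k],(int(a),int(b)),2,cc,-1)
cv2.imwrite("pics/s11o.png",im["s"]);cv2.imwrite("pics/t11q.png",im["t"])
# triangulate handle outer mid
```

```text
(no output)
```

View pics/s11o.png

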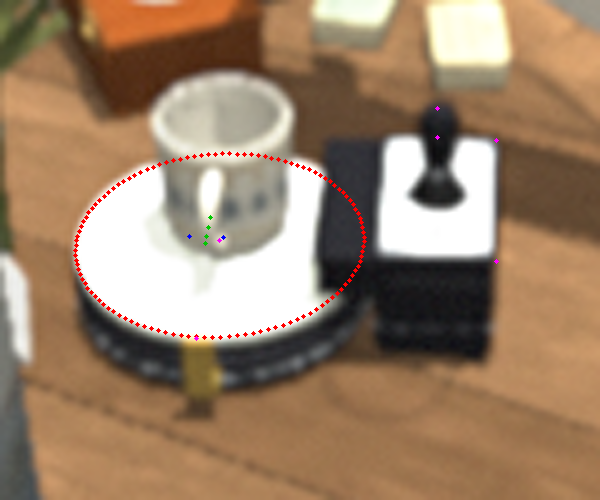

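View pics/t11q.png

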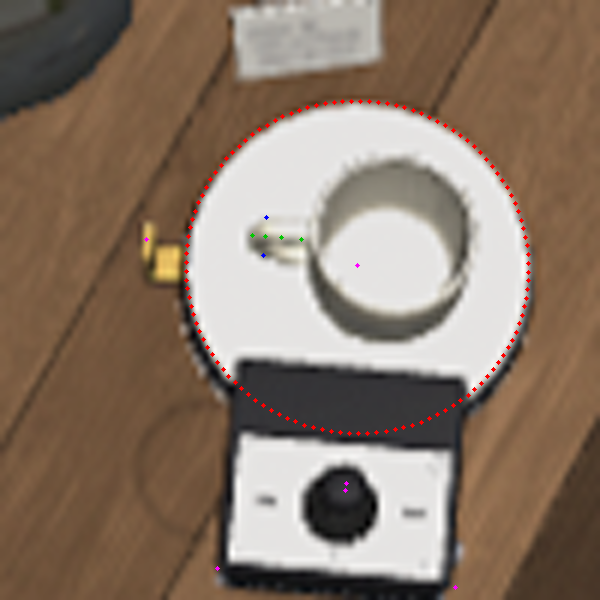

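Run:
```python
from h import *
from ov import mugpts
cs=cal("side"); im=cv2.imread("pics/s11.png")
for Q,c in zip(mugpts(590.5,-55.5,np.radians(81.5)),((0,0,255),(255,0,0),(0,200,0))):
    for a,b in (proj(cs,Q)-[190,150]+.4)*5: cv2.circle(im,(int(a),int(b)),1,c,-1)
cv2.imwrite("pics/s11m.png",im)
```

```text
(no output)
```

View pics/s11m.png

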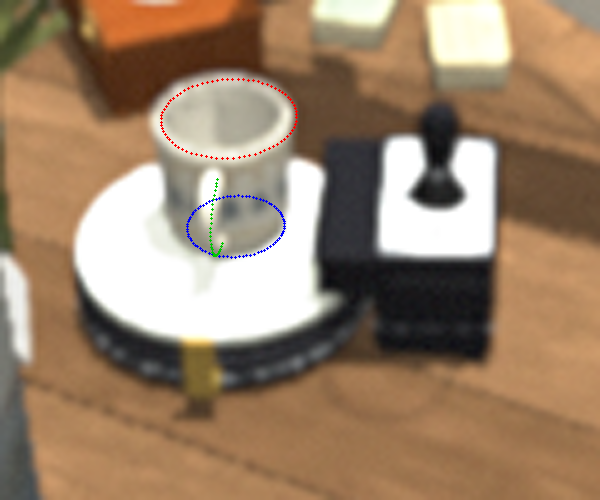

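Both views put the handle within about 4 mm of the pointer line. The stick is up and the robot is clear, so I'm handing in.

```bash
python3 -c "
from station import ctrl
print(ctrl.get_state()['contact_force']); print(ctrl.sign_off())"
```

```text
[-0.48256655  0.32932952 -0.47793857]
the job is handed in; nothing more can be done
None
```

I gripped the stick, tilted it about 0.3 rad to the right and pressed down with about 14 N. This turned the disc about 80° counter-clockwise until the mug's handle pointed at the brass pointer. I then let the stick up and back to centre, opened the gripper, backed the arm off and handed the job in at about 16 s. `sign_off()` reports no verdict.

**Last checks (top and side pictures):**
- **Handle:** it lies about 2–4 mm to the robot's side of the axis-to-pointer line; 10 mm is allowed.
- **Stick:** it stands upright.
- **Turntable:** it shows no visible shift in the pictures.
- **Robot:** it is clear of everything, with the force reading near zero.

**What disagreed:** the two views put the mug about 3 mm apart along x. I put the mug about 3 to 8 mm from the disc's axis, against the 15 mm allowed. In an earlier side-view overlay, the handle's height was also about 16 mm off. I put that down to my rough handle model and did not resolve it.

I did not separately check the other goods. The arm stayed well above them and nothing in the pictures suggested contact.

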